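Put the microscope objective away in its latched case

TASK

Put the blue-ringed microscope objective away in its case: press the orange thumb latch so that the sprung lid pops open, set the objective upright and fully home in the round well, then push the lid down until the latch snaps and holds it shut, and let go. Work gently - do not force the latch, the lid or the lens - and leave the yellow-ringed objective and the other things on the bench where they are.

Things in the scene. Friction and masses are not known exactly. Their poses are not given: they have to be found in the camera images.
- case: Light-grey case with a dark block inside, 100 mm (its x) by 72 mm (its y) by 40 mm high, on a soft black anti-vibration pad on a screwed-down plate; its underside (origin under its middle) is 18 mm above the bench. x points from latch to hinge, z up. It cannot shift sideways but sinks about 1 mm per newton (14 mm at most) when pushed down, and rises again. Its lid starts shut.
- well (a point): Centre of the mouth of the round well in the flat top of the block, 40 mm above the case's underside (58 mm above the bench unloaded), 5 mm from the case's middle towards the latch. Axes as the case's. The well is 27.8 mm in diameter and 22 mm deep, with a plain edge.
- latch_pad (a point): Centre of the top of the orange thumb pad in front (-x) of the case: 26 mm out by 30 mm wide, 58 mm above the bench, 24 mm out from the case's front wall; the shut lid rises behind it. It rocks about a pin 20 mm behind. Push down until the lid jumps: 3 to 7 N, 2 to 6 mm on top of the case's own sinking (catches differ). It springs back. More than 20 N is too much.
- latch (a joint): Angle of the latch from its rest, rad: 0 at rest (its nose stands over the lid's keeper roller), 0.10 to 0.27 where the lid comes free, 0.35 at its stop.
- lid (a joint): Angle of the lid, rad: 0.00 to 0.01 shut and latched, 1.5 fully open (upright; its spring holds it there). Freed, it springs open by itself in under a second, swinging up and away towards the case's +x.
- lid_hinge (a point): Middle of the hinge of the blue lid, on the top rim of the case's +x side, 58 mm above the bench, 55 mm from the well's centre. The lid is a hollow cover 100 mm long, 72 mm wide, 41 mm deep, walls 3 mm. Axes turn with the lid: y along the hinge, -x to its free edge, z towards its flat outer face. Open, it rises to 158 mm above the bench, outer face 41 mm beyond the hinge.
- lid_press (a point): Point on the lid's flat outer face, 85 mm from the hinge, on the middle line: where to push it shut. It moves with the lid; z is the face's outward normal. Shut, it is 99 mm above the bench. The spring resists with 1 to 2 N; the latch snaps over at 6 to 12 N, the case sinking meanwhile, so go by force; then the lid stops on the case. More than 25 N is too much.
- objective_blue_mid (a point): Middle (half-way up) of the blue-ringed aluminium objective, about 0.11 kg, upright on the bench, 55 mm tall. From below: foot 20 mm in diameter to 5 mm, cone to 9 mm, barrel 26 mm in diameter from 9 to 45 mm, nose cone to 15 mm at the top. Fully home in the well, this point is 5.5 mm above the well's mouth. More than 35 N in all against the case is too much.
- objective_yellow_mid (a point): Middle of the second objective, same shape, yellow ring: stays where it stands.
- oil_bottle: Amber dropper bottle, 28 mm in diameter, 70 mm tall; origin at its foot. Stays.
- dish: Shallow glass dish, 90 mm in diameter, 16 mm tall; origin at its underside. Stays.
- sample_cup: White sample cup, 52 mm in diameter, 50 mm tall; origin at its underside. Stays.
- pen: Orange pen, 130 mm long, lying; origin under its middle. Stays.
- slide_mailer: Green slide box, 85 by 50 by 18 mm; origin under its middle. Stays.

How it is judged:
By the outcome, as a careful person would: the job done as asked, in the order asked, and still so for the second after the job is handed in, with the robot touching nothing.
It also fails if it takes over 67 s, if anything falls off the work surface, if the arm or the gripper's body presses on something with over 40 N, if the wrist force passes 120 N, or if a joint passes its speed limit or range.

ROBOT

A 6-joint arm with a two-finger parallel gripper is mounted at the origin on the work surface. World frame = base frame: x ahead of the robot, y to its left, z up, the work surface at z = 0. Lengths are in m, angles in rad, forces in N, time in s.
With the tool pointing down it reaches from about 0.35 to 0.775 m from the base axis. Payload 5.5 kg.
Tool frame: the origin (TCP) lies at the very end of the fingers, on their centre line; the grasp point (between the pads) lies 19 mm behind it (env.grip_depth is the distance from the TCP to the grasp point, in m); z points along the fingers, y is the direction in which the jaws open and shut (so a half turn about z gives the same grasp; the last joint's range is limited). The gripper opens to 85 mm and grips with 20 to 120 N. Pads are 22 mm wide; open, the fingers measure 114 mm over their backs; the gripper's body (76 mm by 85 mm) begins 54 mm behind the grasp point. The pads swing forward as they close: fully open they stand 13 mm farther back than shut.
Start: joints at [1.163, 0.313, 0.046, 1.304, 0, 1.431], TCP at [0.152, 0.555, 0.231] pointing down, gripper open.
Joint ranges: [-2.76, 2.76], [-0.86, 1.69], [-1.03, 1.26], [-2.2, 2.34], [-1.47, 1.5], [-3.14, 3.14]. Speed limits (rad/s): [2.57, 2.57, 3.14, 3.14, 3.14, 3.14].

INTERFACE

Orientations are given as a unit quaternion [w, x, y, z].
In Python, from workcell import env gives the robot as it stands.
- The arm moves only by the tool step_arm, never from a script. Its argument "series" is a list of rows, each a list of 3 entries, a list of its own where there are three numbers: the shift along the world's x, y, z in cm, then the turn about the world's z in rad, then the closure in counts, from 0 (fully open) to 255 (shut). A call has 1 to 5 rows; each row is the pose to reach, as a shift and turn from the pose measured when the call began; what a row does not reach only later rows make up. A row lasts 1/8 s, in which the tool goes at most 62.5 mm and 10.7 degrees, less where a joint would pass 70% of its speed; a pose out of reach is approached as far as the arm can. A call with a gripper value outside its range is refused whole. The fingers move at their own pace and stop on an object; "newtons" is the grip in N (left out, the last holds). Time passes only in rows, so rows that repeat a pose let the fingers close. It gives the time, the measured TCP pose, the force and the opening at its end, in the units of the state.
- env.get_state(): the state, without advancing time (a new reading comes with each control period).
- env.read_camera(name): name is "scene" or "top"; returns a dict with "frame" (480x640x3 uint8, red, green, blue), "vertical_fov" (degrees; the focal length in pixels is half the picture's height over the tangent of half this angle, whatever the lens; pixels are square), "cx", "cy" (the principal point, pixels), "dist_coeffs" ([k1, k2, p1, p2, k3] as OpenCV has them; the pictures are not rectified), "camera_from_world" (4x4, takes a point from world to camera coordinates). Camera axes: x right, y down, z forward; pixel columns grow to the right and rows downward; lengths in m; the calibration is good to about 2 mm. A picture is of the moment at which its call begins. There is no depth.
- env.hand_in(): hands the job in, once; it reports no verdict.
The state is a dict: "clock": time; "joint_pos": joint angles; "qvel": joint speeds; "tau": joint torques, N m; "tcp_pos": TCP position; "orientation": TCP orientation; "wrist_force": force on the tool from outside, world axes, zero at the start; "ft_torque": the same for the moment, N m; "finger_gap": finger opening in m.
Only numpy, scipy, OpenCV 4.12 (cv2) and the standard library are available. Lean on these libraries where they do the work, as an engineer would, in place of code of your own. Each camera call takes 0.05 s, during which the arm holds its last target.

## Working session

There is one attempt and no reset: what is moved stays moved. The work goes in short steps, Python scripts to look and compute and a tool call to move; the robot and the scene stay as the last step left them, time stands still between calls to the robot, and variables do not carry over. Pictures are saved under pics/ and viewed, and the job is handed in when it is done.

Besides the shell and the picture viewer there is one more tool, called after ">>>" as name([rows], argument=value, ...), one row to a line, values as JSON. step_arm: Moves the arm, as the interface text tells. Its arguments: {"type":"object","properties":{"series":{"type":"array"},"newtons":{"type":"number"}},"required":["series"]}

```bash
ls; mkdir -p pics; cat > h.py <<'E'
import numpy as np, cv2, json
from workcell import env
def cam(name,save=None):
    c=env.read_camera(name); f=c["frame"]; h,w=f.shape[:2]
    fl=h/2/np.tan(np.radians(c["vertical_fov"])/2)
    c["K"]=np.array([[fl,0,c["cx"]],[0,fl,c["cy"]],[0,0,1]]); c["D"]=np.array(c["dist_coeffs"],float)
    c["T"]=np.array(c["camera_from_world"])
    if save: cv2.imwrite("pics/"+save,f[:,:,::-1])
    return c
def ray(c,uv):
    p=cv2.undistortPoints(np.array([[uv]],float),c["K"],c["D"])[0,0]
    R=c["T"][:3,:3];t=c["T"][:3,3]
    d=R.T@np.array([p[0],p[1],1]); return -R.T@t, d/np.linalg.norm(d)
def plane(c,uv,z):
    o,d=ray(c,uv); return o+d*(z-o[2])/d[2]
def tri(c1,u1,c2,u2):
    o1,d1=ray(c1,u1);o2,d2=ray(c2,u2)
    A=np.stack([d1,-d2],1); s=np.linalg.lstsq(A,o2-o1,rcond=None)[0]
    a=o1+d1*s[0];b=o2+d2*s[1]; return (a+b)/2,np.linalg.norm(a-b)
def proj(c,P):
    R=c["T"][:3,:3];t=c["T"][:3,3]
    return cv2.projectPoints(np.array(P,float).reshape(-1,3),cv2.Rodrigues(R)[0],t,c["K"],c["D"])[0][:,0]
E
python3 - <<'E'
from h import *
s=env.get_state(); print(s)
for n in ["scene","top"]:
    c=cam(n,n+"0.png"); o,d=ray(c,(320,240)); print(n,o,d,c["vertical_fov"],c["D"])
E
```

```text
pics
{'clock': 0.0, 'joint_pos': array([ 1.16338327e+00,  3.14032792e-01,  4.49489884e-02,  1.30358680e+00,
       -1.76346213e-05,  1.43118158e+00]), 'qvel': array([ 1.85399129e-03, -1.20615704e-03, -2.47208100e-04, -4.27094444e-05,
        1.04773662e-03, -4.11086697e-04]), 'tau': array([-1.37457471e-03, -4.80625212e+01,  2.98536712e+01,  1.95528113e-02,
       -6.87603233e-05, -1.27309380e-05]), 'tcp_pos': array([0.15196432, 0.5540155 , 0.23037818]), 'orientation': array([-2.44646712e-04,  1.33499335e-01,  9.91048460e-01, -9.04683888e-04]), 'wrist_force': array([0.08303386, 0.09239208, 0.06582749]), 'ft_torque': array([-0.02851823, -0.07287558, -0.04719688]), 'finger_gap': 0.08541000528190057}
scene [ 0.90083171 -0.56701433  1.14934567] [-0.27932671  0.45045517 -0.84797803] 47.884805421398326 [-0.07320431  0.          0.          0.          0.        ]
top [ 0.44252326 -0.0228126   1.16226975] [ 0.08851526  0.00346116 -0.99606881] 49.00806565360053 [0.04009414 0.         0.         0.         0.        ]
```

View pics/scene0.png

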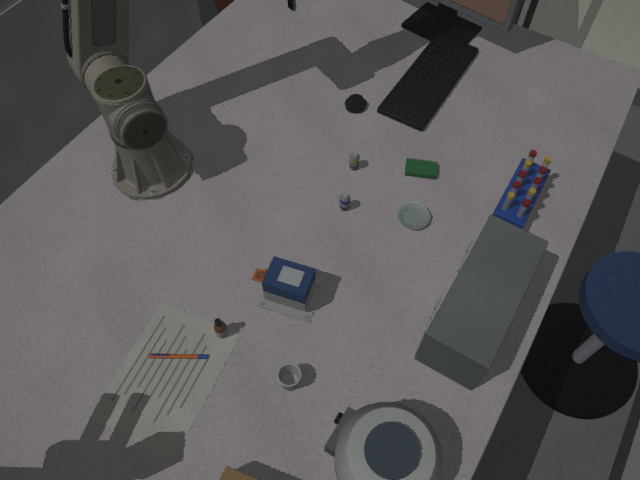

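View pics/top0.png

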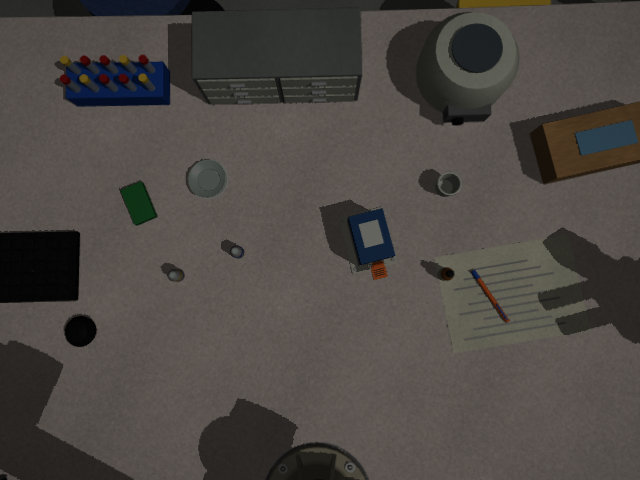

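The scene view shows the case at about (289,283) with its latch at (259,275), the blue-ringed objective near (345,201) and the yellow one near (354,160). In the top view these are at (371,237), (378,271), (237,251) and (176,274). I'll zoom in next.

```bash
python3 - <<'E'
from h import *
def crop(n,boxes,out):
    f=cv2.imread(f"pics/{n}0.png"); ims=[]
    for (x,y,w,h) in boxes:
        ims.append(cv2.resize(cv2.convertScaleAbs(f[y:y+h,x:x+w],alpha=1.6),(400,400),interpolation=cv2.INTER_CUBIC))
    cv2.imwrite("pics/"+out,np.hstack(ims))
crop("scene",[(240,240,90,90),(325,140,80,80)],"sc1.png")
crop("top",[(330,195,90,90),(160,220,100,100)],"tc1.png")
E
```

```text
(no output)
```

View pics/sc1.png

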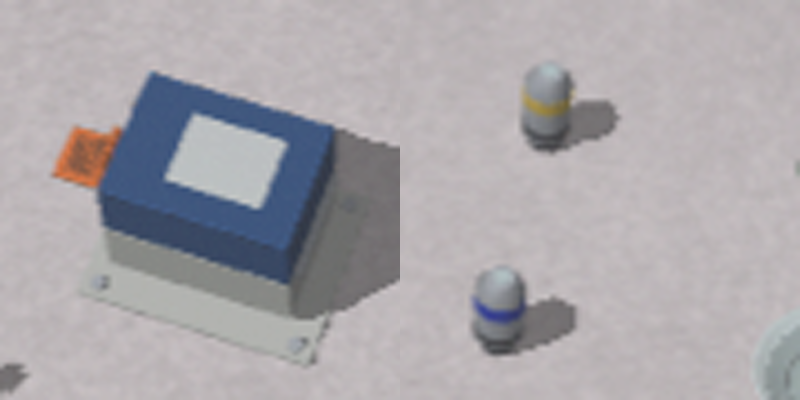

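View pics/tc1.png

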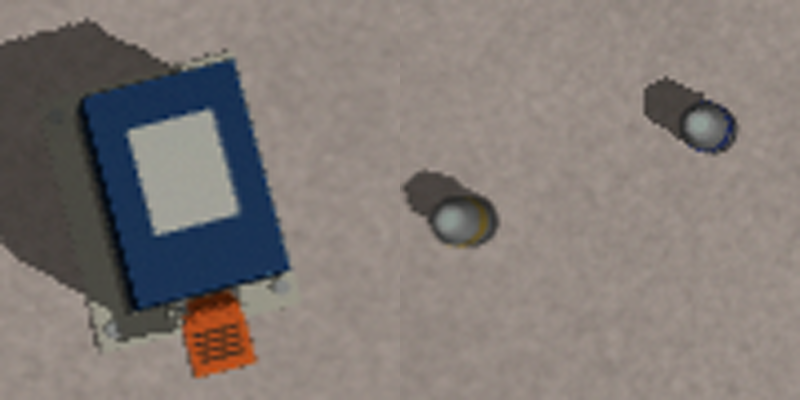

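```bash
cat > m.py <<'E'
from h import *
S=cam("scene");T=cam("top")
def hsv(c): return cv2.cvtColor(c["frame"],cv2.COLOR_RGB2HSV)
def quad(mask):
    n,l,st,ce=cv2.connectedComponentsWithStats(mask.astype(np.uint8)*255)
    k=1+np.argmax(st[1:,4]); m=(l==k).astype(np.uint8)
    cs=max(cv2.findContours(m,cv2.RETR_EXTERNAL,cv2.CHAIN_APPROX_NONE)[0],key=cv2.contourArea)
    return m,cs,ce[k]
def roi(c,m,x,y,w,h):
    o=np.zeros_like(m);o[y:y+h,x:x+w]=m[y:y+h,x:x+w];return o
if __name__=="__main__":
    L={}
    for n,c,box in (("S",S,(240,240,90,90)),("T",T,(330,195,90,90))):
        H=hsv(c);m=(H[...,0]>100)&(H[...,0]<125)&(H[...,1]>120)
        m=roi(c,m,*box);mb,cs,ce=quad(m)
        fill=np.zeros(mb.shape,np.uint8);cv2.drawContours(fill,[cs],-1,1,-1)
        lab=(fill==1)&(H[...,1]<80)&(H[...,2]>100); ml,cl,cel=quad(lab)
        q=cv2.approxPolyDP(cl,0.06*cv2.arcLength(cl,True),True)[:,0]
        mr=cv2.minAreaRect(cl)
        print(n,"label area",ml.sum(),"cen",cel,"quad",q.tolist()); print(" lid poly",cv2.approxPolyDP(cs,0.03*cv2.arcLength(cs,True),True)[:,0].tolist())
        mo=roi(c,(H[...,0]>4)&(H[...,0]<16)&(H[...,1]>140),*box);mo,co,ceo=quad(mo)
        print(" orange",mo.sum(),ceo,cv2.approxPolyDP(co,0.05*cv2.arcLength(co,True),True)[:,0].tolist())
        L[n]=(cel,q,ceo)
    P,e=tri(S,L["S"][0],T,L["T"][0]);print("label centre",P,e)
    for a in L["S"][1]:
        best=min(((tri(S,a,T,b)) for b in L["T"][1]),key=lambda r:r[1]+abs(r[0][2]-P[2]));print(" corner",best)
    print([plane(c,L[n][0],0.099) for n,c in(("S",S),("T",T))])
    print("orange",tri(S,L["S"][2],T,L["T"][2]))
E
python3 m.py
```

```text
S label area 365 cen [290.4        275.85753425] quad [[283, 266], [277, 279], [298, 286], [303, 272]]
 lid poly [[274, 257], [263, 282], [303, 295], [313, 269]]
 orange 88 [258.96590909 274.93181818] [[266, 269], [257, 269], [253, 279], [261, 281]]
T label area 168 cen [372.53571429 236.41666667] quad [[378, 227], [365, 243], [382, 242]]
 lid poly [[382, 209], [348, 219], [360, 264], [394, 255]]
 orange 229 [378.38864629 269.89519651] [[381, 261], [372, 263], [374, 279], [387, 275]]
label centre [ 0.54501665 -0.12368621  0.09626879] 0.007128209281786072
 corner (array([ 0.52594666, -0.11153656,  0.10611225]), np.float64(0.006408962121648097))
 corner (array([ 0.52939503, -0.14481668,  0.10089461]), np.float64(0.0018485998564416353))
 corner (array([ 0.5676298 , -0.13428989,  0.08739532]), np.float64(0.01380082452943101))
 corner (array([ 0.54536232, -0.10088577,  0.07647446]), np.float64(0.03650853017724118))
[array([ 0.54866899, -0.12255814,  0.099     ]), array([ 0.54200828, -0.12568607,  0.099     ])]
orange (array([ 0.47405704, -0.1406177 ,  0.05881053]), np.float64(0.0033716107063854156))
```

```bash
cat > m2.py <<'E'
from m import *
# label: subpixel by upscaled grey-level threshold (saturation based)
def label(c,box):
    x,y,w,h=box; f=c["frame"][y:y+h,x:x+w].astype(np.float32)
    r=(f[...,2]-f[...,0])   # blue-red: high on lid
    k=8; R=cv2.resize(r,None,fx=k,fy=k,interpolation=cv2.INTER_CUBIC); V=cv2.resize(f[...,0],None,fx=k,fy=k,interpolation=cv2.INTER_CUBIC)
    return R,V,k
out={}
for n,c,box in (("S",S,(240,240,90,90)),("T",T,(330,195,90,90))):
    R,V,k=label(c,box)
    print(n,"lid b-r",np.percentile(R,95),"max",R.max())
    th=np.percentile(R,95)/2
    m=(R>th).astype(np.uint8); cs,hi=cv2.findContours(m,cv2.RETR_CCOMP,cv2.CHAIN_APPROX_NONE)
    i=max(range(len(cs)),key=lambda j:cv2.contourArea(cs[j]))
    holes=[cs[j] for j in range(len(cs)) if hi[0][j][3]==i]; hl=max(holes,key=cv2.contourArea)
    def corners(ct):
        # 4 sides: approx then line-fit each
        a=None
        for e in np.arange(.02,.15,.005):
            a=cv2.approxPolyDP(ct,e*cv2.arcLength(ct,True),True)[:,0].astype(float)
            if len(a)==4:break
        pts=ct[:,0].astype(float);lines=[]
        for j in range(4):
            p,q=a[j],a[(j+1)%4];d=(q-p);Lg=np.linalg.norm(d);d/=Lg;nn=np.array([-d[1],d[0]])
            t=(pts-p)@d;s=(pts-p)@nn;sel=(abs(s)<10)&(t>.15*Lg)&(t<.85*Lg)
            lines.append(cv2.fitLine(pts[sel].astype(np.float32),cv2.DIST_HUBER,0,.01,.01).ravel())
        o=[]
        for j in range(4):
            l1,l2=lines[j-1],lines[j];s=np.linalg.solve(np.array([l1[:2],-l2[:2]]).T,l2[2:]-l1[2:]);o.append(l1[2:]+s[0]*l1[:2])
        return (np.array(o)+.5)/k-.5+np.array(box[:2])
    out[n]=(corners(hl),corners(cs[i]));print(n,out[n][0].round(1).tolist(),out[n][1].round(1).tolist())
from itertools import product
def match(a,b):
    res=[]
    for s in range(4):
        for fl in (b,b[::-1]):
            bb=np.roll(fl,s,axis=0);r=[tri(S,p,T,q) for p,q in zip(a,bb)];res.append((sum(x[1]+abs(x[0][2]-.099) for x in r),s,r))
    return min(res,key=lambda r:r[0])[2]
for w in (0,1):
    r=match(out["S"][w],out["T"][w]);P=np.array([x[0] for x in r]);print(["label","lid outline"][w],P.round(4).tolist(),[round(x[1],4) for x in r]);print(" mean",P.mean(0),"sides",np.linalg.norm(P-np.roll(P,1,0),axis=1))
    for n,c in (("S",S),("T",T)):
        Q=np.array([plane(c,u,.099) for u in out[n][w]]);E=Q-np.roll(Q,1,0);print("  plane99",n,Q.mean(0).round(4),"angles",np.degrees(np.arctan2(E[:,1],E[:,0])).round(1),"len",np.linalg.norm(E,axis=1).round(4))
# objectives: silhouettes
def ring(c,box,col):
    x,y,w,h=box;H=hsv(c)[y:y+h,x:x+w];f=c["frame"][y:y+h,x:x+w].astype(int)
    d=(f[...,2]-f[...,0])
    bg=np.median(d); m=(d>bg+25) if col=="b" else (d<bg-25)
    yy,xx=np.nonzero(m);return m.sum(),np.array([xx.mean()+x,yy.mean()+y]),(xx.min()+x,xx.max()+x,yy.min()+y,yy.max()+y)
print(ring(S,(335,185,20,30),"b"),ring(T,(222,238,30,28),"b"),ring(S,(343,145,20,30),"y"),ring(T,(160,260,32,28),"y"))
E
python3 m2.py
python3 - <<'E'
import cv2,numpy as np
a=cv2.imread("pics/scene0.png")[180:220,325:365];b=cv2.imread("pics/top0.png")[232:272,217:257]
cv2.imwrite("pics/obj.png",np.hstack([cv2.resize(cv2.convertScaleAbs(i,alpha=1.6),(400,400),interpolation=cv2.INTER_NEAREST) for i in(a,b)]))
E
```

```text
S lid b-r 39.082127 max 45.655537
S [[282.9, 264.9], [304.3, 271.3], [298.2, 286.7], [276.4, 280.0]] [[272.9, 255.7], [260.2, 289.5], [301.8, 302.6], [315.3, 268.4]]
T lid b-r 36.98142 max 46.86756
T [[377.3, 218.8], [383.9, 242.7], [364.2, 247.8], [357.9, 223.8]] [[381.9, 208.0], [347.9, 216.5], [360.5, 264.2], [394.8, 255.3]]
label [[0.5192, -0.1082, 0.0991], [0.5685, -0.0968, 0.0989], [0.578, -0.1363, 0.0996], [0.5286, -0.148, 0.1002]] [np.float64(0.0003), np.float64(0.0), np.float64(0.0005), np.float64(0.0001)]
 mean [ 0.54855895 -0.12233793  0.09944652] sides [0.04086113 0.05058494 0.04058589 0.05071559]
  plane99 S [ 0.5484 -0.1221  0.099 ] angles [ 103.2   13.   -76.4 -166.9] len [0.0402 0.0508 0.0402 0.051 ]
  plane99 T [ 0.5486 -0.1224  0.099 ] angles [ -76.7 -166.7  103.1   13. ] len [0.0408 0.0506 0.0411 0.0504]
lid outline [[0.4863, -0.0998, 0.0977], [0.5029, -0.1743, 0.0719], [0.6007, -0.1517, 0.0739], [0.5842, -0.0769, 0.0967]] [np.float64(0.0002), np.float64(0.0038), np.float64(0.0069), np.float64(0.0006)]
 mean [ 0.54354727 -0.1256729   0.085048  ] sides [0.10055035 0.08052696 0.10043152 0.07993408]
  plane99 S [ 0.5471 -0.1318  0.099 ] angles [-167.   -73.8   13.   103.1] len [0.101  0.0884 0.0962 0.0882]
  plane99 T [ 0.5431 -0.1231  0.099 ] angles [  13.2  102.9 -166.9  -76.7] len [0.0995 0.0713 0.0999 0.0716]
(np.int64(22), array([344.04545455, 202.36363636]), (np.int64(340), np.int64(348), np.int64(200), np.int64(204))) (np.int64(19), array([239.15789474, 252.42105263]), (np.int64(232), np.int64(242), np.int64(245), np.int64(257))) (np.int64(17), array([353.47058824, 160.94117647]), (np.int64(350), np.int64(358), np.int64(159), np.int64(162))) (np.int64(2), array([180. , 276.5]), (np.int64(180), np.int64(180), np.int64(276), np.int64(277)))
```

View pics/obj.png

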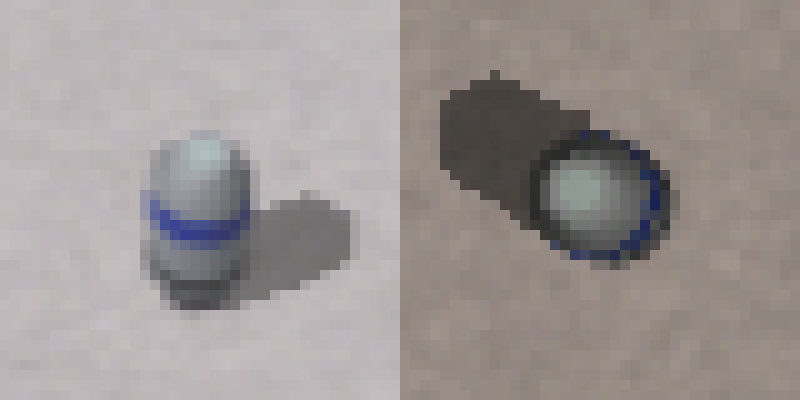

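The crops give clean corners for the case. In the top crop, the blue objective's silhouette spans about (230–244, 245–258). In the scene crop it spans about (339–349, 193–210).

```bash
cat > m3.py <<'E'
from m import *
def sil(c,box,n):
    x,y,w,h=box;f=c["frame"][y:y+h,x:x+w].astype(np.float32)
    f=cv2.resize(f,None,fx=6,fy=6,interpolation=cv2.INTER_LINEAR)
    s=f.sum(2)+1; ch=(f[...,2]-f[...,0])/s
    bg=np.median(ch); m=((ch-bg)>0.035).astype(np.uint8)
    m=cv2.morphologyEx(m,cv2.MORPH_CLOSE,np.ones((9,9)));m=cv2.morphologyEx(m,cv2.MORPH_OPEN,np.ones((15,15)))
    mm,cs,ce=quad(m);b=cv2.boundingRect(cs);M=cv2.moments(cs)
    cv2.imwrite(f"pics/sil_{n}.png",cv2.drawContours(np.ascontiguousarray(cv2.convertScaleAbs(f[:,:,::-1],alpha=1.6)),[cs],-1,(0,0,255),1))
    tr=lambda p:(np.array(p)+.5)/6-.5+np.array([x,y])
    return tr([M['m10']/M['m00'],M['m01']/M['m00']]),tr(b[:2]),tr([b[0]+b[2]-1,b[1]+b[3]-1])
for o,bs,bt in (("blue",(325,180,40,42),(217,232,40,40)),("yellow",(335,138,40,42),(156,254,40,40))):
    a=sil(S,bs,o+"S");b=sil(T,bt,o+"T");print(o,[v.round(2).tolist() for v in a],[v.round(2).tolist() for v in b])
    P,e=tri(S,a[0],T,b[0]);print(P.round(4),round(e,4),plane(S,a[0],.0275).round(4),plane(T,b[0],.0275).round(4))
E
python3 m3.py; python3 -c "
import cv2,numpy as np
cv2.imwrite('pics/sil.png',np.hstack([cv2.resize(cv2.imread('pics/sil_%s.png'%n),(200,200)) for n in('blueS','blueT','yellowS','yellowT')]))"
```

```text
blue [[344.18, 202.62], [339.75, 200.25], [348.92, 204.92]] [[236.68, 251.38], [230.08, 244.42], [243.25, 257.58]]
[0.5226 0.1621 0.021 ] 0.0013 [0.5243 0.1574 0.0275] [0.5226 0.1615 0.0275]Traceback (most recent call last):
  File "m3.py", line 13, in <module>
    a=sil(S,bs,o+"S");b=sil(T,bt,o+"T");print(o,[v.round(2).tolist() for v in a],[v.round(2).tolist() for v in b])
  File "m3.py", line 8, in sil
    mm,cs,ce=quad(m);b=cv2.boundingRect(cs);M=cv2.moments(cs)
             ~~~~^^^
  File "m.py", line 6, in quad
    k=1+np.argmax(st[1:,4]); m=(l==k).astype(np.uint8)
        ~~~~~~~~~^^^^^^^^^^
    return _wrapfunc(a, 'argmax', axis=axis, out=out, **kwds)
    return bound(*args, **kwds)
ValueError: attempt to get argmax of an empty sequence
[ WARN:0@0.026] global loadsave.cpp:275 findDecoder imread_('pics/sil_yellowS.png'): can't open/read file: check file path/integrity
Traceback (most recent call last):
cv2.error: OpenCV(4.12.0) /io/opencv/modules/imgproc/src/resize.cpp:4208: error: (-215:Assertion failed) !ssize.empty() in function 'resize'
```

```bash
python3 - <<'E'
from m import *
print(tri(S,(344.6,201.6),T,(236.68,251.38)))
print(plane(S,(344.6,201.6),.0275))
# top of nose and foot projections for P
for P in ([.5226,.1615],[.5232,.160]):
    for c in(S,T): print(proj(c,[[*P,0],[*P,.0275],[*P,.055]]).round(1).tolist())
ax=np.array([np.cos(np.radians(13.1)),np.sin(np.radians(13.1))]);C=np.array([.5433,-.1232])
for n,d in(("well",-.005),("pad",-.074),("press",-.083),("hinge",.05)): print(n,C+d*ax)
P=np.array([*(C-.083*ax),0.08]);s=env.get_state();print("shift cm to press",(P-s["tcp_pos"])*100, env.grip_depth, s["clock"])
E
```

```text
(array([0.52284132, 0.16187172, 0.02566944]), np.float64(0.00026531008887320653))
[0.52355046 0.16078168 0.0275    ]
[[344.0, 207.5], [344.4, 201.2], [344.8, 194.8]]
[[238.7, 252.2], [236.7, 251.4], [234.5, 250.5]]
[[343.9, 208.0], [344.3, 201.8], [344.7, 195.3]]
[[239.4, 251.9], [237.4, 251.1], [235.3, 250.2]]
well [ 0.53843012 -0.12433326]
pad [ 0.47122578 -0.1399722 ]
press [ 0.46245999 -0.14201206]
hinge [ 0.5919988  -0.11186743]
shift cm to press [ 31.03031598 -69.65298906 -15.12765179] 0.0187 0.5
```

>>> step_arm([
  [[6,-6,0],0.1,255],
  [[8,-12,0],0.2,255],
  [[11,-18,0],0.3,255],
  [[14,-24,0],0.4,255],
  [[16,-30,0],0.497,255],
], newtons=30)

```text
clock: 1.12
tcp_pos: [0.3019, 0.2819, 0.2315]
orientation: [0.001, -0.116, 0.993, 0.0]
wrist_force: [0.4, -0.4, -0.6]
finger_gap: 0.0005
```

>>> step_arm([
  [[3,-8,0],0,255],
  [[6,-16,0],0,255],
  [[9,-23,0],0,255],
  [[11,-29,0],0,255],
  [[13,-35,-3],0,255],
])

```text
clock: 1.75
tcp_pos: [0.412, -0.0097, 0.2181]
orientation: [0.003, -0.116, 0.993, -0.0]
wrist_force: [0.4, 0.9, 0.1]
finger_gap: 0.0003
```

```bash
python3 - <<'E'
from h import *
s=env.get_state();q=s["orientation"];p=s["tcp_pos"];print(p,q,s["joint_pos"].round(2))
print((np.array([.4625,-.142,.075])-p)*100, "tool y angle",np.degrees(np.arctan2(q[2]**2-q[1]**2,2*q[1]*q[2])))
E
```

```text
[ 0.41199274 -0.00965177  0.2181025 ] [ 2.56096373e-03 -1.15907424e-01  9.93256671e-01 -3.08682199e-04] [-0.22 -0.   -0.36  1.2   0.   -0.45]
[  5.05072612 -13.23482305 -14.31025019] tool y angle 103.31197774114996
```

>>> step_arm([
  [[2.5,-6,-2],0,255],
  [[5.1,-11,-5],0,255],
  [[5.1,-13.2,-10],0,255],
  [[5.1,-13.2,-13],0,255],
  [[5.1,-13.2,-14],0,255],
])

```text
clock: 2.38
tcp_pos: [0.4615, -0.1414, 0.0762]
orientation: [0.001, -0.115, 0.993, 0.001]
wrist_force: [-1.1, -0.0, -0.1]
finger_gap: 0.0002
```

```bash
python3 - <<'E'
from h import *
S=cam("scene");T=cam("top");s=env.get_state();print(s["tcp_pos"],s["wrist_force"],proj(S,s["tcp_pos"]),proj(T,s["tcp_pos"]))
a=S["frame"][220:320,200:330,::-1];b=T["frame"][190:300,320:450,::-1]
cv2.imwrite("pics/press.png",np.hstack([cv2.resize(cv2.convertScaleAbs(i,alpha=1.6),(400,320),interpolation=cv2.INTER_CUBIC) for i in(a,b)]))
E
```

```text
[ 0.46247693 -0.14122331  0.0776814 ] [-0.06217487 -0.73879517  1.43690773] [[254.58983975 268.71051405]] [[380.39990608 275.87538   ]]
```

View pics/press.png

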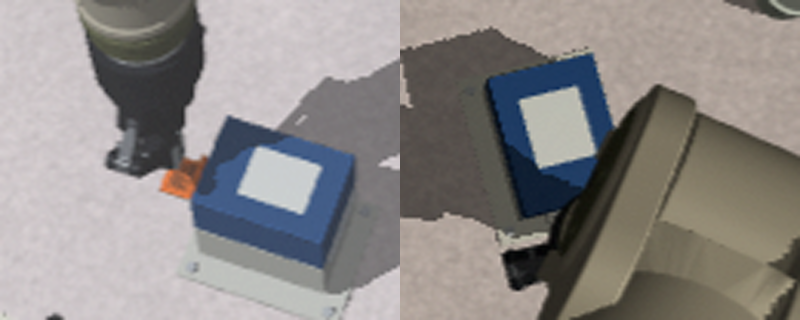

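The fingertip hangs over the outer part of the orange pad, at crop position (168,156), clear of the lid. Pressing down in small steps.

>>> step_arm([
  [[0,0,-1],0,255],
  [[0,0,-1.7],0,255],
  [[0,0,-2.1],0,255],
  [[0,0,-2.3],0,255],
  [[0,0,-2.4],0,255],
])

```text
clock: 3.1
tcp_pos: [0.4624, -0.1411, 0.0538]
orientation: [0.002, -0.116, 0.993, 0.0]
wrist_force: [-1.4, -0.4, 2.6]
finger_gap: -0.0001
```

>>> step_arm([
  [[0,0,-0.15],0,255],
  [[0,0,-0.3],0,255],
  [[0,0,-0.4],0,255],
  [[0,0,-0.4],0,255],
])

```text
clock: 3.6
tcp_pos: [0.4621, -0.1412, 0.0498]
orientation: [0.002, -0.116, 0.993, 0.0]
wrist_force: [-2.5, -0.3, 4.4]
finger_gap: 0.0001
```

```bash
cat > look.py <<'E'
from h import *
import sys
def look(out,bs=(220,210,140,120),bt=(310,170,140,120)):
    S=cam("scene");T=cam("top");s=env.get_state();print(s["clock"],s["tcp_pos"].round(4),s["wrist_force"].round(1))
    i=[c["frame"][b[1]:b[1]+b[3],b[0]:b[0]+b[2],::-1] for c,b in((S,bs),(T,bt))]
    cv2.imwrite("pics/"+out,np.hstack([cv2.resize(cv2.convertScaleAbs(k,alpha=1.6),(400,343),interpolation=cv2.INTER_CUBIC) for k in i]))
    return S,T
if __name__=="__main__": look(sys.argv[1])
E
python3 look.py p2.png
```

```text
3.7 [ 0.4622 -0.1412  0.0498] [-2.  -1.6  3.3]
```

View pics/p2.png

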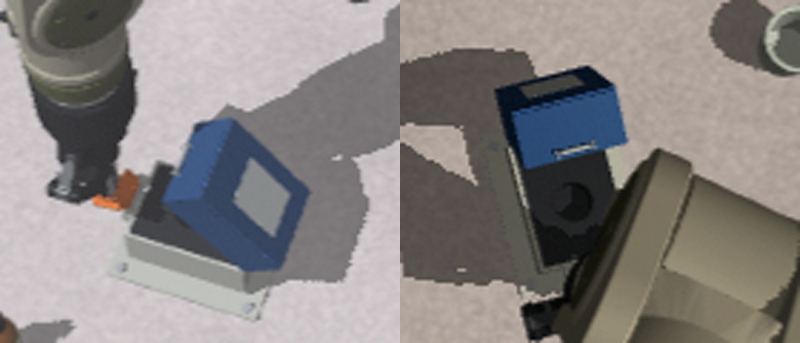

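The lid has come free and is swinging open: the dark block and the well are visible in the top view. I'll lift off the pad and open the gripper.

>>> step_arm([
  [[0,0,1],0,255],
  [[0,0,5],0,255],
  [[-1,3,10],0,200],
  [[-1,8,13],0,100],
  [[-1,14,14],0,100],
])

```text
clock: 4.32
tcp_pos: [0.4543, -0.0006, 0.193]
orientation: [0.005, -0.115, 0.993, -0.001]
wrist_force: [2.6, 0.3, -0.2]
finger_gap: 0.0517
```

```bash
python3 look.py p3.png; python3 -c "
from h import *
s=env.get_state();print((np.array([.5228,.1616,.1])-s['tcp_pos'])*100,s['finger_gap'])"
```

```text
4.425 [0.4529 0.0034 0.1922] [ 0.4 -1.1 -0.9]
[ 6.99303441 15.82117932 -9.21818426] 0.05195038488600067
```

View pics/p3.png

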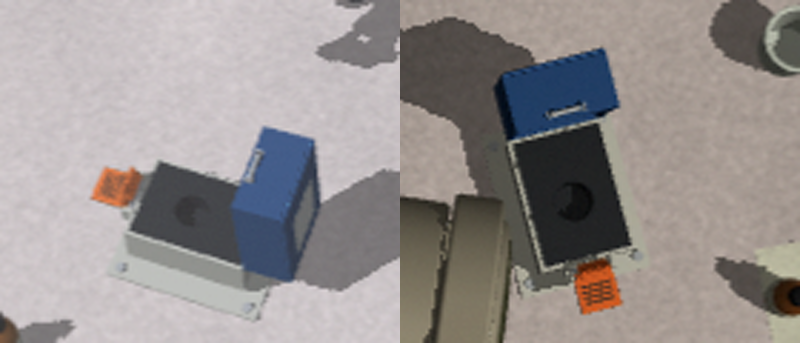

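The lid is upright and the latch has sprung back. The well is visible at crop position (573,200) in the top view and (192,211) in the scene view. I'll measure it and move toward the objective.

```bash
python3 - <<'E'
from look import *
S,T=look("p4.png")
np.savez("open.npz",S=S["frame"],T=T["frame"])
tiles=[]
for n,c,b in(("S",S,(262,258,52,48)),("T",T,(345,205,52,68))):
    f=c["frame"][b[1]:b[1]+b[3],b[0]:b[0]+b[2]]
    g=cv2.cvtColor(f,cv2.COLOR_RGB2GRAY).astype(float)
    print(n,np.percentile(g,[1,5,20,50]))
    tiles.append(cv2.resize(np.clip(g*4,0,255).astype(np.uint8),(400,int(400*b[3]/b[2])),interpolation=cv2.INTER_NEAREST))
h=max(t.shape[0] for t in tiles);cv2.imwrite("pics/well.png",np.hstack([cv2.copyMakeBorder(t,0,h-t.shape[0],0,0,cv2.BORDER_CONSTANT) for t in tiles]))
W=np.array([.5384,-.1243,.058])
for c in(S,T): print(proj(c,W))
E
```

```text
4.525 [ 4.527e-01 -1.000e-04  1.906e-01] [-0.7 -0.   0.2]
S [36. 43. 45. 57.]
T [ 8.35 19.   21.   37.  ]
[[287.03594419 282.87023498]]
[[370.10010227 239.99492729]]
```

View pics/well.png

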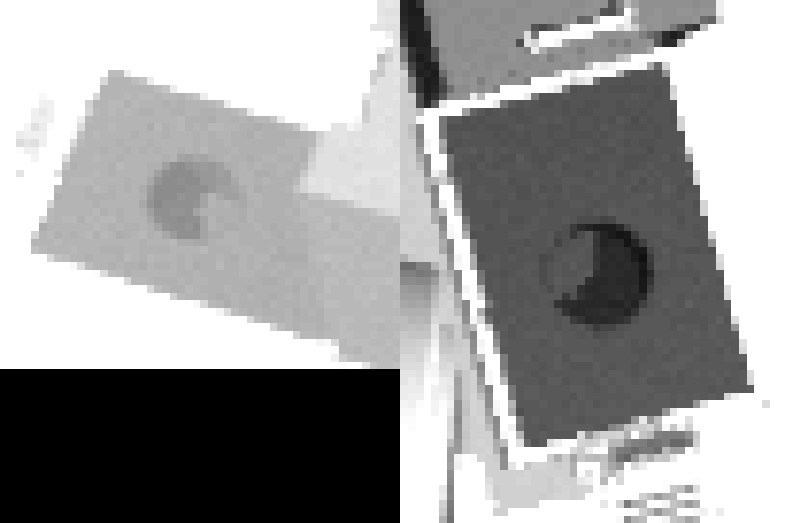

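>>> step_arm([
  [[3,5,0],0,100],
  [[5,11,-1],0,90],
  [[7,15,-4],0,90],
  [[7,15.8,-6],0,90],
  [[7,15.8,-8],0,90],
])

```text
clock: 5.15
tcp_pos: [0.5232, 0.1573, 0.1089]
orientation: [0.002, -0.117, 0.993, -0.0]
wrist_force: [0.9, 0.4, -0.2]
finger_gap: 0.0554
```

The well's measured centre is about (370.5, 240.1) in the top view and (286.8, 283.4) in the scene view. Both are within 0.6 px of where the lid geometry predicted it. Next I'll centre the objective with two crossed grips.

>>> step_arm([
  [[0,0.4,0],-0.18,90],
  [[0,0.4,0],-0.36,90],
  [[0,0.4,0],-0.54,90],
  [[0,0.4,0],-0.72,90],
  [[0,0.4,0],-0.9,90],
])

```text
clock: 5.78
tcp_pos: [0.5238, 0.1594, 0.1082]
orientation: [0.001, 0.33, 0.944, -0.001]
wrist_force: [-0.2, 0.8, -0.2]
finger_gap: 0.0553
```

>>> step_arm([
  [[0,0,-1],-0.18,90],
  [[0,0,-2],-0.36,90],
  [[0,0,-3],-0.54,90],
  [[0,0,-3.5],-0.67,90],
  [[0,0,-3.5],-0.67,90],
])

```text
clock: 6.4
tcp_pos: [0.5238, 0.1577, 0.0722]
orientation: [0.0, 0.623, 0.783, -0.002]
wrist_force: [0.4, 0.2, 0.4]
finger_gap: 0.0552
```

```bash
python3 - <<'E'
from look import *
S,T=look("o1.png",(290,150,105,90),(190,205,105,90))
s=env.get_state();p=s["tcp_pos"];q=s["orientation"];print((np.array([.5228,.1616,.012])-p)*100,q,np.degrees(np.arctan2(q[2]**2-q[1]**2,2*q[1]*q[2])),s["joint_pos"].round(2),s["finger_gap"])
E
```

```text
6.5 [0.5242 0.1583 0.073 ] [ 0.6 -1.2  0.4]
[-0.13810547  0.33351469 -6.09542527] [ 7.06991972e-04  6.22020369e-01  7.82998530e-01 -1.86087812e-03] 13.072173409260275 [ 0.15  0.36 -0.29  0.92 -0.    1.49] 0.055070777287547994
```

View pics/o1.png

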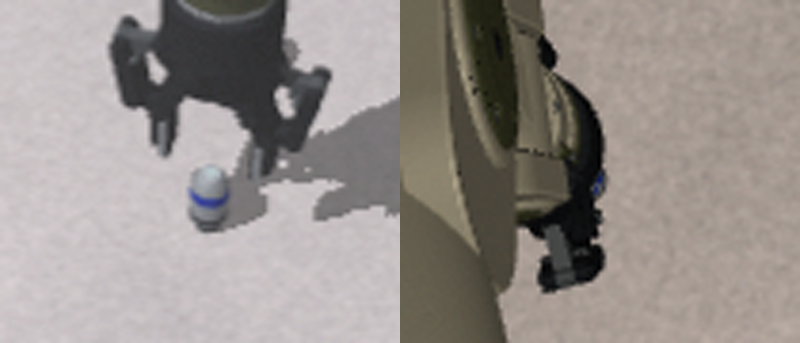

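The objective stands between the open fingers at crop (209,195) in the scene view, so I'll descend and close gently.

>>> step_arm([
  [[-0.1,0.3,0],0,90],
  [[-0.1,0.3,-1.5],0,90],
  [[-0.1,0.3,-3.5],0,90],
  [[-0.1,0.3,-5.3],0,90],
  [[-0.1,0.3,-6],0,90],
], newtons=20)

```text
clock: 7.12
tcp_pos: [0.5218, 0.1612, 0.0111]
orientation: [-0.0, 0.622, 0.783, -0.003]
wrist_force: [0.0, -0.3, 0.0]
finger_gap: 0.0553
```

>>> step_arm([
  [[0,0,0],0,130],
  [[0,0,0],0,160],
  [[0,0,0],0,180],
  [[0,0,0],0,200],
  [[0,0,0],0,220],
])

```text
clock: 7.75
tcp_pos: [0.5223, 0.1613, 0.0117]
orientation: [0.0, 0.622, 0.783, -0.002]
wrist_force: [-1.2, 0.7, 3.3]
finger_gap: 0.0252
```

```bash
python3 - <<'E'
from look import *
S,T=look("o2.png",(290,150,105,90),(190,205,105,90))
s=env.get_state();print(s["finger_gap"])
E
```

```text
7.85 [0.5223 0.1613 0.0117] [-0.2 -0.1  4.4]
0.02527002648603831
```

View pics/o2.png

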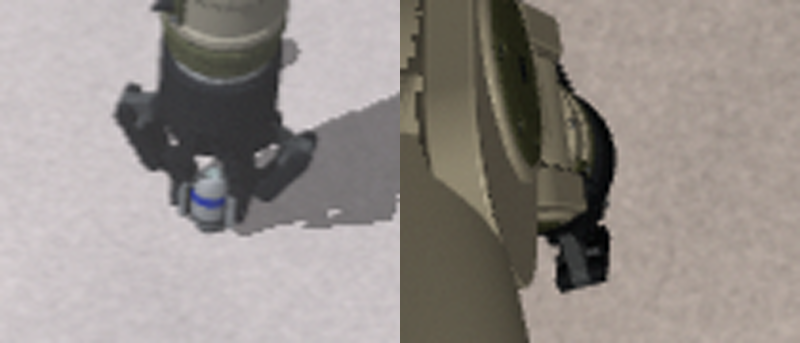

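Gripped, with a gap of 25.3 mm. I'll open, turn a quarter, and grip again to centre the other axis.

>>> step_arm([
  [[0,0,0],0,90],
  [[0,0,0],0,90],
  [[0,0,0],0,90],
  [[0,0,0.5],0.18,90],
  [[0,0,0.5],0.36,90],
])

```text
clock: 8.48
tcp_pos: [0.5224, 0.1613, 0.0169]
orientation: [0.001, 0.469, 0.883, -0.002]
wrist_force: [-0.0, 0.2, 0.3]
finger_gap: 0.0549
```

>>> step_arm([
  [[0,0,0],0.18,90],
  [[0,0,0],0.36,90],
  [[0,0,0],0.54,90],
  [[0,0,0],0.72,90],
  [[0,0,0],0.9,90],
])

```text
clock: 9.1
tcp_pos: [0.5224, 0.1613, 0.0167]
orientation: [0.001, 0.035, 0.999, -0.002]
wrist_force: [0.3, 0.7, -0.3]
finger_gap: 0.0554
```

```bash
cat > st.py <<'E'
from h import *
s=env.get_state();q=s["orientation"];print(s["clock"],s["tcp_pos"].round(4),"yaw y",np.degrees(np.arctan2(q[2]**2-q[1]**2,2*q[1]*q[2])),s["wrist_force"].round(1),s["finger_gap"])
E
python3 st.py
```

```text
9.1 [0.5224 0.1613 0.0167] yaw y 85.9879665845086 [ 0.3  0.7 -0.3] 0.05541360392258629
```

>>> step_arm([
  [[0,0,0],0.18,90],
  [[0,0,-0.3],0.3,90],
  [[0,0,-0.4],0.3,130],
  [[0,0,-0.4],0.3,170],
  [[0,0,-0.4],0.3,200],
])

```text
clock: 9.72
tcp_pos: [0.5224, 0.1613, 0.0127]
orientation: [0.002, -0.114, 0.993, -0.002]
wrist_force: [-0.1, -0.2, -0.6]
finger_gap: 0.0251
```

>>> step_arm([
  [[0,0,0],0,220],
  [[0,0,0],0,220],
  [[0,0,0],0,150],
  [[0,0,0],0,110],
  [[0,0,0],0,110],
])

```text
clock: 10.35
tcp_pos: [0.5224, 0.1613, 0.0128]
orientation: [0.002, -0.114, 0.993, -0.002]
wrist_force: [0.3, -0.4, 0.8]
finger_gap: 0.0484
```

```bash
python3 st.py
```

```text
10.35 [0.5224 0.1613 0.0128] yaw y 103.1108154250842 [ 0.3 -0.4  0.8] 0.04835698352717079
```

The objective is now centred at (0.5224, 0.1613). I'll raise the fingers and grip the upper barrel for the transfer.

>>> step_arm([
  [[0,0,1],0,110],
  [[0,0,1.4],0,130],
  [[0,0,1.4],0,170],
  [[0,0,1.4],0,200],
  [[0,0,1.4],0,230],
], newtons=40)

```text
clock: 10.98
tcp_pos: [0.5229, 0.1614, 0.0275]
orientation: [0.002, -0.114, 0.993, -0.001]
wrist_force: [0.1, -0.2, 5.2]
finger_gap: 0.0242
```

>>> step_arm([
  [[0,0,0],0,230],
  [[0,0,0],0,230],
  [[0,0,1],0,230],
  [[0,0,4],0,230],
  [[0,0,8],0,230],
])

```text
clock: 11.6
tcp_pos: [0.5217, 0.1612, 0.1075]
orientation: [0.001, -0.114, 0.993, -0.002]
wrist_force: [0.6, 0.4, -1.5]
finger_gap: 0.0246
```

```bash
python3 st.py;python3 - <<'E'
from look import *
S,T=look("o3.png",(290,130,105,90),(190,205,105,90))
p=env.get_state()["tcp_pos"]
# well triangulated
print("well",tri(S,(286.8,283.4),T,(370.5,240.1)), (np.array([.5384,-.1243,.15])-p)*100)
E
```

```text
11.6 [0.5217 0.1612 0.1075] yaw y 103.10703357056865 [ 0.6  0.4 -1.5] 0.024620964654445184
11.7 [0.5259 0.1619 0.1121] [ 0.2  0.3 -0.6]
well (array([ 0.53827974, -0.12523218,  0.05679066]), np.float64(3.82799551222944e-05)) [  1.24926702 -28.62056451   3.78890964]
```

View pics/o3.png

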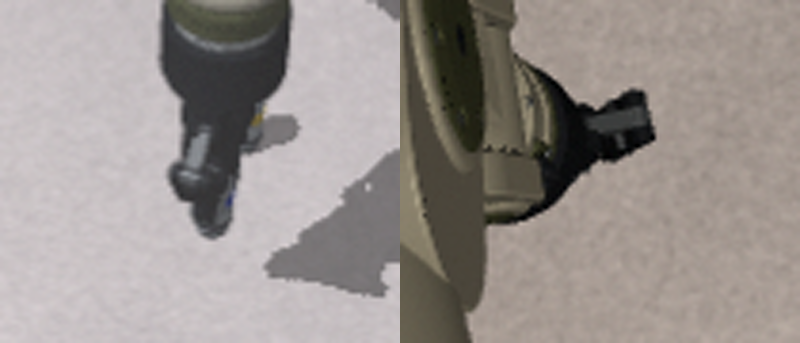

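The objective is held: its foot is at crop (210,235) with the blue ring just visible beside the pad. I'll carry it over to the well.

>>> step_arm([
  [[0,-3,3],0,230],
  [[0,-9,4],0,230],
  [[0.3,-15,4],0,230],
  [[0.6,-21,4],0,230],
  [[1,-26,4],0,230],
])

```text
clock: 12.32
tcp_pos: [0.5353, -0.1001, 0.1515]
orientation: [0.006, -0.114, 0.993, -0.001]
wrist_force: [1.2, 0.6, -1.1]
finger_gap: 0.0245
```

>>> step_arm([
  [[0,0,0],0,230],
  [[0,0,0],0,230],
])

```text
clock: 12.58
tcp_pos: [0.5345, -0.1, 0.1506]
orientation: [0.005, -0.113, 0.994, -0.001]
wrist_force: [1.0, 0.2, -1.2]
finger_gap: 0.0245
```

```bash
cat >> st.py <<'E'
print("to well hover cm",(np.array([.5381,-.1250,.105])-s["tcp_pos"])*100)
E
python3 st.py
```

```text
12.575 [ 0.5345 -0.1     0.1506] yaw y 103.0085919237996 [ 1.   0.2 -1.2] 0.024493303329016964
to well hover cm [ 0.36375693 -2.50403046 -4.56442975]
```

>>> step_arm([
  [[0.2,-1.2,0],0,230],
  [[0.36,-2.5,-1.5],0,230],
  [[0.36,-2.5,-3.5],0,230],
  [[0.36,-2.5,-4.4],0,230],
  [[0.36,-2.5,-4.6],0,230],
])

```text
clock: 13.2
tcp_pos: [0.5375, -0.1246, 0.1036]
orientation: [0.004, -0.114, 0.994, -0.0]
wrist_force: [0.2, 0.4, -0.5]
finger_gap: 0.0244
```

```bash
python3 - <<'E'
from look import *
S,T=look("w1.png",(240,230,105,90),(320,190,105,90))
p=env.get_state()["tcp_pos"]
print("foot pred",proj(S,[p[0],p[1],p[2]-.0275]),proj(T,p-[0,0,.0275]),"well",proj(S,[.5383,-.1252,.058]))
E
python3 st.py
```

```text
13.3 [ 0.5381 -0.1249  0.1046] [-0.9  0.5 -1.4]
foot pred [[286.3625012  279.06323178]] [[371.1957958  239.30271745]] well [[286.77938216 283.14868369]]
13.3 [ 0.5381 -0.1249  0.1046] yaw y 103.03192092203207 [-0.9  0.5 -1.4] 0.024439373775421634
to well hover cm [-0.00310088 -0.01471839  0.04286908]
```

View pics/w1.png

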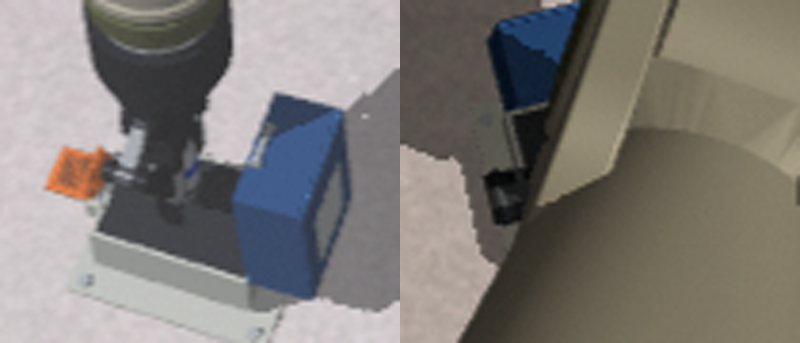

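The objective hangs over the well, its foot near crop (175,205) in the scene view, but the arm hides most of it. From here I'll go down by force.

>>> step_arm([
  [[0,0,-0.8],0,230],
  [[0,0,-1.5],0,230],
  [[0,0,-2],0,230],
  [[0,0,-2.2],0,230],
  [[0,0,-2.2],0,230],
])

```text
clock: 13.92
tcp_pos: [0.5381, -0.1248, 0.0825]
orientation: [0.005, -0.113, 0.994, -0.0]
wrist_force: [-0.1, -1.3, -0.7]
finger_gap: 0.0247
```

```bash
python3 st.py
```

```text
13.925 [ 0.5381 -0.1248  0.0825] yaw y 103.03294609092809 [-0.1 -1.3 -0.7] 0.02468585992365224
to well hover cm [ 0.0036929  -0.01788702  2.25489209]
```

>>> step_arm([
  [[0,0,-0.2],0,230],
  [[0,0,-0.4],0,230],
  [[0,0,-0.6],0,230],
  [[0,0,-0.6],0,230],
])

```text
clock: 14.42
tcp_pos: [0.5379, -0.1248, 0.0763]
orientation: [0.005, -0.114, 0.994, -0.0]
wrist_force: [0.1, 0.0, -2.2]
finger_gap: 0.0241
```

```bash
python3 st.py
```

```text
14.425 [ 0.5379 -0.1248  0.0763] yaw y 103.0347160748851 [ 0.1  0.  -2.2] 0.02411287340062589
to well hover cm [ 0.01740802 -0.02376505  2.87449995]
```

>>> step_arm([
  [[0,0,-0.2],0,230],
  [[0,0,-0.4],0,230],
  [[0,0,-0.5],0,230],
  [[0,0,-0.5],0,230],
])

```text
clock: 14.92
tcp_pos: [0.5378, -0.1247, 0.0711]
orientation: [0.005, -0.114, 0.994, -0.0]
wrist_force: [0.0, 0.4, -2.5]
finger_gap: 0.0244
```

```bash
python3 st.py
```

```text
14.925 [ 0.5378 -0.1247  0.0711] yaw y 103.03471898119739 [ 0.   0.4 -2.5] 0.024378244445139967
to well hover cm [ 0.02822946 -0.02835629  3.39014062]
```

The barrel is inside the well with no side force. I'll go down the last few millimetres.

>>> step_arm([
  [[0,0,-0.2],0,230],
  [[0,0,-0.4],0,230],
  [[0,0,-0.6],0,230],
  [[0,0,-0.7],0,230],
  [[0,0,-0.7],0,230],
])

```text
clock: 15.55
tcp_pos: [0.5377, -0.1247, 0.064]
orientation: [0.004, -0.113, 0.994, -0.0]
wrist_force: [-0.3, -0.2, -0.8]
finger_gap: 0.0247
```

```bash
python3 st.py
```

```text
15.55 [ 0.5377 -0.1247  0.064 ] yaw y 103.03418277902463 [-0.3 -0.2 -0.8] 0.0246771691695291
to well hover cm [ 0.03521984 -0.03161688  4.10070192]
```

>>> step_arm([
  [[0,0,-0.1],0,230],
  [[0,0,-0.2],0,230],
  [[0,0,-0.3],0,230],
  [[0,0,-0.3],0,230],
])

```text
clock: 16.05
tcp_pos: [0.538, -0.1248, 0.0612]
orientation: [0.005, -0.113, 0.994, -0.0]
wrist_force: [-0.0, 0.7, 0.6]
finger_gap: 0.0243
```

```bash
python3 st.py
```

```text
16.05 [ 0.538  -0.1248  0.0612] yaw y 103.03242481939299 [-0.   0.7  0.6] 0.0242753949381808
to well hover cm [ 0.01405411 -0.02320441  4.38289284]
```

The force is up by about 2 N with 2.3 mm of sinking past the nominal home height, so the objective is seated. Releasing.

>>> step_arm([
  [[0,0,0],0,160],
  [[0,0,0.1],0,120],
  [[0,0,0.2],0,110],
  [[0,0,0.2],0,110],
  [[0,0,0.2],0,110],
])

```text
clock: 16.68
tcp_pos: [0.5379, -0.1248, 0.0632]
orientation: [0.005, -0.113, 0.994, -0.0]
wrist_force: [0.3, 1.2, 0.0]
finger_gap: 0.0485
```

>>> step_arm([
  [[0,0,1],0,110],
  [[0,0,3],0,110],
  [[0,0,7],0,110],
  [[0,2,12],0,110],
  [[-2,8,14],0,110],
])

```text
clock: 17.3
tcp_pos: [0.522, -0.0496, 0.206]
orientation: [0.008, -0.112, 0.994, -0.002]
wrist_force: [-0.7, 0.8, -1.1]
finger_gap: 0.0488
```

>>> step_arm([
  [[-1,5,0],0,180],
  [[-2,11,0],0,255],
  [[-2,13,0],0,255],
])

```text
clock: 17.68
tcp_pos: [0.501, 0.0832, 0.2072]
orientation: [0.009, -0.113, 0.994, -0.001]
wrist_force: [0.2, -0.0, 0.4]
finger_gap: -0.0
```

```bash
python3 - <<'E'
from look import *
S,T=look("w2.png",(240,220,105,90),(320,190,105,90))
for n,z in(("home mid",.0635),("top",.091)): print(n,proj(S,[.5382,-.1248,z]),proj(T,[.5382,-.1248,z]))
E
python3 st.py
```

```text
17.775 [0.5017 0.0825 0.2069] [ 0.1  0.1 -0.8]
home mid [[286.71498389 281.87091652]] [[370.57700029 239.85255233]]
top [[286.07299487 276.11835785]] [[371.79238614 238.65692501]]
17.775 [0.5017 0.0825 0.2069] yaw y 103.03794134338858 [ 0.1  0.1 -0.8] -0.000116562530295276
to well hover cm [  3.63851881 -20.7509477  -10.1891351 ]
```

View pics/w2.png

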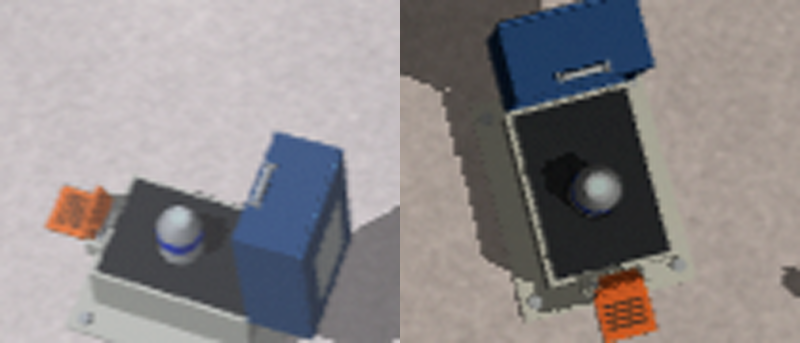

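The objective stands upright in the well. Its nose is at crop (180,215) in the scene view and (600,186) in the top view, both within 1 px of the predicted home position. Next I'll go behind the lid.

>>> step_arm([
  [[5,-4,0],0,255],
  [[9,-8,0],0,255],
  [[13,-12,0],0,255],
  [[15.8,-16,0],0,255],
  [[15.8,-17.9,0],0,255],
])

```text
clock: 18.4
tcp_pos: [0.6609, -0.1003, 0.206]
orientation: [0.009, -0.112, 0.994, -0.002]
wrist_force: [-0.5, -0.6, 0.3]
finger_gap: -0.0
```

```bash
cat > lid.py <<'E'
from h import *
ax=np.array([np.cos(np.radians(13.1)),np.sin(np.radians(13.1))]);Hn=np.array([.5916,-.1122])
p=env.get_state()["tcp_pos"]
print(env.get_state()["clock"],p.round(4),"d from hinge mm",(p[:2]-Hn)@ax*1000,"lat mm",(p[:2]-Hn)@np.array([-ax[1],ax[0]])*1000,env.get_state()["wrist_force"].round(1))
def tgt(th,r=85,off=11,sink=0):
    x=-r*np.cos(th)+41*np.sin(th)+off; z=58+r*np.sin(th)+41*np.cos(th)-sink
    return np.array([*(Hn+x/1000*ax),z/1000])
for th in (1.5,1.4,1.3,1.2,1.1,1.0,.9,.8,.7,.6,.5,.4,.3,.2,.1,.05,0): print(th,((tgt(th)-p)*100).round(2))
print("stand-off",((np.array([*(Hn+.07*ax),.143])-p)*100).round(2))
E
python3 lid.py
```

```text
18.4 [ 0.6609 -0.1003  0.206 ] d from hinge mm 70.21316819922559 lat mm -4.0724270669183475 [-0.5 -0.6  0.3]
1.5 [-2.46 -0.15 -6.03]
1.4 [-3.33 -0.36 -5.72]
1.3 [-4.23 -0.57 -5.51]
1.2 [-5.14 -0.78 -5.39]
1.1 [-6.06 -0.99 -5.36]
1.0 [-6.97 -1.2  -5.43]
0.9 [-7.88 -1.42 -5.59]
0.8 [-8.76 -1.62 -5.84]
0.7 [-9.62 -1.82 -6.19]
0.6 [-10.44  -2.01  -6.61]
0.5 [-11.21  -2.19  -7.12]
0.4 [-11.93  -2.36  -7.71]
0.3 [-12.59  -2.51  -8.37]
0.2 [-13.18  -2.65  -9.09]
0.1 [-13.7   -2.77  -9.87]
0.05 [-13.93  -2.82 -10.28]
0 [-14.14  -2.87 -10.7 ]
stand-off [-0.11  0.39 -6.3 ]
```

>>> step_arm([
  [[0,0.4,-3],0,255],
  [[0,0.4,-6],0,255],
  [[-0.8,0.2,-6.2],0,255],
  [[-1.6,0,-6.2],0,255],
  [[-1.6,0,-6.2],0,255],
])

```text
clock: 19.02
tcp_pos: [0.6449, -0.1007, 0.1461]
orientation: [0.01, -0.112, 0.994, -0.002]
wrist_force: [0.0, 0.5, 0.6]
finger_gap: 0.0001
```

```bash
python3 lid.py; python3 look.py l1.png
```

```text
19.025 [ 0.6449 -0.1007  0.1461] d from hinge mm 54.51674286444079 lat mm -0.83764832901867 [0.  0.5 0.6]
1.5 [-0.86 -0.11 -0.05]
1.4 [-1.73 -0.32  0.26]
1.3 [-2.62 -0.52  0.47]
1.2 [-3.54 -0.74  0.59]
1.1 [-4.45 -0.95  0.62]
1.0 [-5.37 -1.16  0.55]
0.9 [-6.28 -1.37  0.39]
0.8 [-7.16 -1.58  0.14]
0.7 [-8.02 -1.78 -0.2 ]
0.6 [-8.84 -1.97 -0.63]
0.5 [-9.61 -2.15 -1.14]
0.4 [-10.33  -2.32  -1.73]
0.3 [-10.99  -2.47  -2.39]
0.2 [-11.58  -2.61  -3.11]
0.1 [-12.1   -2.73  -3.89]
0.05 [-12.33  -2.78  -4.29]
0 [-12.54  -2.83  -4.71]
stand-off [ 1.49  0.43 -0.31]
19.125 [ 0.6455 -0.1005  0.1458] [ 0.9 -0.2 -0.3]
```

View pics/l1.png

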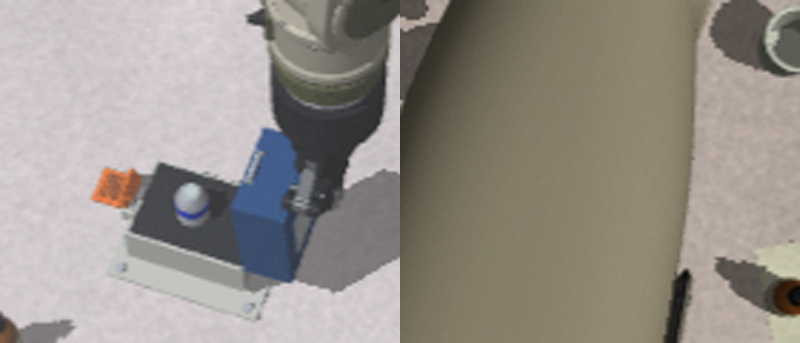

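The fingertip is behind the lid's outer face, near crop (310,200) in the scene view. I'll now push the lid over along its arc.

>>> step_arm([
  [[-0.9,-0.1,0],0,255],
  [[-1.7,-0.3,0.2],0,255],
  [[-2.6,-0.5,0.4],0,255],
  [[-3.5,-0.7,0.5],0,255],
  [[-4.4,-0.9,0.5],0,255],
])

```text
clock: 19.75
tcp_pos: [0.6011, -0.1097, 0.1512]
orientation: [0.01, -0.112, 0.994, -0.003]
wrist_force: [1.4, 0.8, 1.7]
finger_gap: -0.0
```

```bash
python3 lid.py|sed -n '1p;6,12p'; python3 look.py l2.png
```

```text
19.75 [ 0.6011 -0.1097  0.1512] d from hinge mm 9.794907020262913 lat mm 0.24024651633635272 [1.4 0.8 1.7]
1.1 [-0.07 -0.04  0.12]
1.0 [-0.99 -0.26  0.05]
0.9 [-1.9  -0.47 -0.11]
0.8 [-2.78 -0.67 -0.37]
0.7 [-3.64 -0.87 -0.71]
0.6 [-4.46 -1.06 -1.14]
0.5 [-5.23 -1.24 -1.65]
19.85 [ 0.6005 -0.1098  0.151 ] [0.1 0.4 1.2]
```

View pics/l2.png

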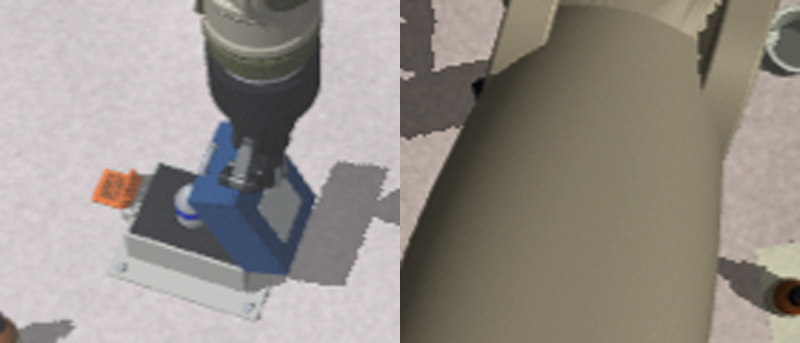

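The lid is following the fingertip at about 1 rad open, with only 1–2 N on the wrist. Continuing.

>>> step_arm([
  [[-0.9,-0.2,0.1],0,255],
  [[-1.8,-0.4,-0.1],0,255],
  [[-2.7,-0.6,-0.3],0,255],
  [[-3.6,-0.8,-0.6],0,255],
  [[-4.4,-1,-1.1],0,255],
])

```text
clock: 20.48
tcp_pos: [0.5558, -0.1199, 0.1399]
orientation: [0.01, -0.112, 0.994, -0.002]
wrist_force: [0.3, -0.6, 1.4]
finger_gap: -0.0003
```

```bash
python3 lid.py|sed -n '1p;11,18p'
```

```text
20.475 [ 0.5558 -0.1199  0.1399] d from hinge mm -36.60047525270274 lat mm 0.6611274248963181 [ 0.3 -0.6  1.4]
0.6 [ 0.07 -0.05 -0.  ]
0.5 [-0.7  -0.23 -0.51]
0.4 [-1.42 -0.4  -1.1 ]
0.3 [-2.08 -0.55 -1.76]
0.2 [-2.67 -0.69 -2.48]
0.1 [-3.19 -0.81 -3.26]
0.05 [-3.42 -0.86 -3.67]
0 [-3.63 -0.91 -4.09]
```

>>> step_arm([
  [[-0.7,-0.2,-0.5],0,255],
  [[-1.4,-0.4,-1.1],0,255],
  [[-2.1,-0.6,-1.7],0,255],
  [[-2.7,-0.7,-2.4],0,255],
  [[-3.1,-0.8,-3],0,255],
])

```text
clock: 21.1
tcp_pos: [0.5241, -0.1281, 0.1093]
orientation: [0.009, -0.111, 0.994, -0.002]
wrist_force: [-1.5, 0.5, 2.3]
finger_gap: 0.0002
```

```bash
python3 lid.py|sed -n '1p;14,18p'; python3 look.py l3.png
```

```text
21.1 [ 0.5241 -0.1281  0.1093] d from hinge mm -69.31604885747424 lat mm -0.1692719568470058 [-1.5  0.5  2.3]
0.3 [1.09 0.27 1.3 ]
0.2 [0.5  0.13 0.58]
0.1 [-0.02  0.01 -0.2 ]
0.05 [-0.25 -0.04 -0.61]
0 [-0.46 -0.09 -1.03]
21.2 [ 0.5238 -0.1279  0.109 ] [-1.   0.6  2. ]
```

View pics/l3.png

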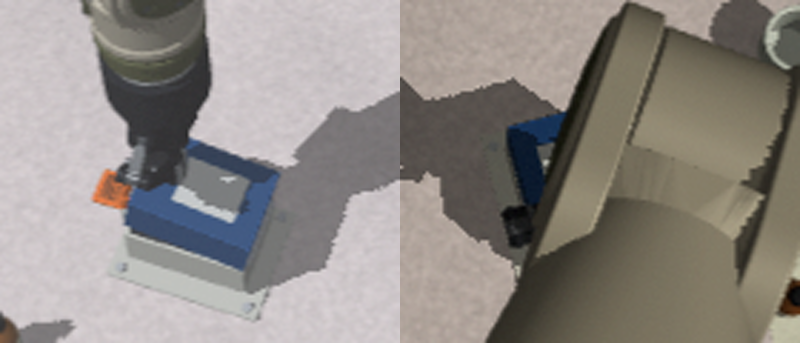

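The lid is nearly shut, at about 0.12 rad. Now I'll press straight down in small steps and watch the force.

>>> step_arm([
  [[-0.2,0,-0.2],0,255],
  [[-0.5,-0.1,-0.5],0,255],
  [[-0.7,-0.2,-0.8],0,255],
  [[-0.8,-0.2,-1.1],0,255],
  [[-0.8,-0.2,-1.3],0,255],
])

```text
clock: 21.82
tcp_pos: [0.5166, -0.13, 0.0965]
orientation: [0.01, -0.111, 0.994, -0.002]
wrist_force: [1.2, 0.6, 5.6]
finger_gap: -0.0002
```

>>> step_arm([
  [[0,0,-0.15],0,255],
  [[0,0,-0.3],0,255],
  [[0,0,-0.3],0,255],
])

```text
clock: 22.2
tcp_pos: [0.5166, -0.1301, 0.0941]
orientation: [0.01, -0.111, 0.994, -0.003]
wrist_force: [-0.2, 1.5, 9.2]
finger_gap: 0.0001
```

>>> step_arm([
  [[0,0,-0.1],0,255],
  [[0,0,-0.2],0,255],
  [[0,0,-0.2],0,255],
])

```text
clock: 22.58
tcp_pos: [0.5164, -0.1301, 0.0927]
orientation: [0.01, -0.112, 0.994, -0.003]
wrist_force: [-1.0, 0.7, 8.7]
finger_gap: -0.0
```

```bash
python3 st.py|head -1
```

```text
22.575 [ 0.5164 -0.1301  0.0927] yaw y 102.80797780006709 [-1.   0.7  8.7] -4.715156237697373e-06
```

>>> step_arm([
  [[0,0,-0.1],0,255],
  [[0,0,-0.2],0,255],
  [[0,0,-0.2],0,255],
])

```text
clock: 22.95
tcp_pos: [0.5154, -0.1302, 0.0907]
orientation: [0.009, -0.111, 0.994, -0.003]
wrist_force: [-1.7, 0.5, 4.9]
finger_gap: 0.0002
```

>>> step_arm([
  [[0,0,-0.1],0,255],
  [[0,0,-0.2],0,255],
  [[0,0,-0.2],0,255],
])

```text
clock: 23.32
tcp_pos: [0.5153, -0.1303, 0.0891]
orientation: [0.009, -0.111, 0.994, -0.003]
wrist_force: [-0.9, 1.9, 7.4]
finger_gap: 0.0006
```

The force fell from 8.7 to 4.9 N and then rose again, which looks like the snap. I'll press slightly further to be sure, then let go and check.

>>> step_arm([
  [[0,0,-0.15],0,255],
  [[0,0,-0.3],0,255],
  [[0,0,-0.4],0,255],
  [[0,0,-0.4],0,255],
])

```text
clock: 23.82
tcp_pos: [0.5152, -0.1303, 0.0858]
orientation: [0.009, -0.111, 0.994, -0.003]
wrist_force: [-2.6, 1.8, 9.5]
finger_gap: 0.0002
```

```bash
python3 st.py|head -1
```

```text
23.825 [ 0.5152 -0.1303  0.0858] yaw y 102.79888872654354 [-2.6  1.8  9.5] 0.0002244985247821231
```

>>> step_arm([
  [[0,0,0.4],0,255],
  [[0,0,0.8],0,255],
  [[0,0,1.2],0,255],
  [[0,0,1.6],0,255],
  [[0,0,2.2],0,255],
])

```text
clock: 24.45
tcp_pos: [0.5145, -0.1302, 0.1075]
orientation: [0.008, -0.111, 0.994, -0.003]
wrist_force: [-0.5, -0.4, 0.4]
finger_gap: -0.0001
```

```bash
python3 look.py l4.png
```

```text
24.55 [ 0.5154 -0.1305  0.1084] [ 0.4 -0.5  0.6]
```

View pics/l4.png

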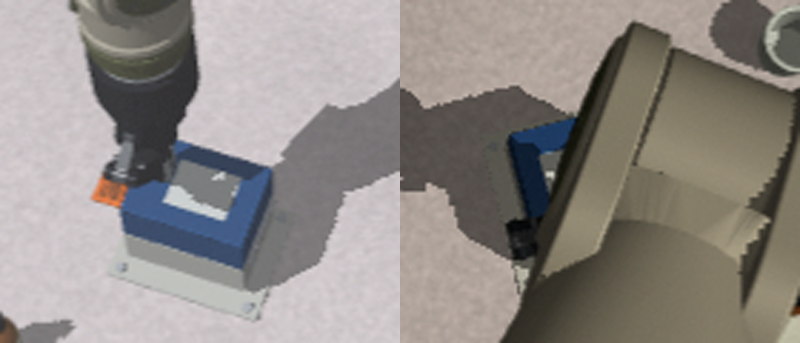

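The lid stays down with the finger clear of it and no force on the wrist. I'll retreat well away and measure the lid again.

>>> step_arm([
  [[0,0,3],0,255],
  [[0,0,8],0,255],
  [[-2,6,11],0,255],
  [[-4,12,11],0,255],
  [[-5,18,11],0,255],
])

```text
clock: 25.18
tcp_pos: [0.4659, 0.0449, 0.219]
orientation: [0.01, -0.111, 0.994, -0.004]
wrist_force: [0.1, -0.5, -0.7]
finger_gap: 0.0002
```

>>> step_arm([
  [[-1,5,0],0,255],
  [[-2,8,0],0,255],
  [[-2,8,0],0,255],
  [[-2,8,0],0,255],
])

```text
clock: 25.68
tcp_pos: [0.446, 0.1246, 0.219]
orientation: [0.01, -0.111, 0.994, -0.004]
wrist_force: [0.8, 0.8, 0.1]
finger_gap: 0.0001
```

```bash
python3 m2.py | grep -v "^("; python3 look.py f1.png; python3 -c "
from h import *
T=cam('top','f_top.png');S=cam('scene','f_scene.png')"
```

```text
S lid b-r 40.73131 max 52.39468
S [[282.9, 265.2], [304.5, 271.7], [298.2, 287.0], [276.5, 280.4]] [[273.8, 256.3], [257.8, 289.0], [302.1, 302.9], [315.2, 268.6]]
T lid b-r 40.105385 max 52.595966
T [[377.3, 218.9], [383.6, 242.8], [364.3, 247.9], [357.7, 223.8]] [[381.8, 208.0], [347.9, 216.8], [360.4, 264.2], [394.7, 255.4]]
label [[0.5192, -0.1084, 0.0978], [0.5687, -0.0966, 0.097], [0.5778, -0.1364, 0.0984], [0.5287, -0.1478, 0.0982]] [np.float64(0.0001), np.float64(0.0002), np.float64(0.0005), np.float64(0.0)]
 mean [ 0.54859658 -0.12229253  0.09782779] sides [0.04054577 0.05085237 0.04090459 0.05045046]
  plane99 S [ 0.549  -0.1227  0.099 ] angles [ 103.5   13.   -77.2 -166.8] len [0.0403 0.0511 0.0401 0.0506]
  plane99 T [ 0.5484 -0.1222  0.099 ] angles [ -77.  -167.1  103.5   13.4] len [0.0411 0.0502 0.0406 0.0506]
lid outline [[0.4871, -0.0994, 0.0949], [0.5007, -0.1754, 0.0744], [0.6011, -0.1516, 0.0727], [0.584, -0.0769, 0.0955]] [np.float64(0.0014), np.float64(0.0089), np.float64(0.0067), np.float64(0.0007)]
 mean [ 0.54321704 -0.12583728  0.08437095] sides [0.09941666 0
[... 346 characters left out ...]
np.nonzero(m);return m.sum(),np.array([xx.mean()+x,yy.mean()+y]),(xx.min()+x,xx.max()+x,yy.min()+y,yy.max()+y)
  ret = ret.dtype.type(ret / rcount)
Traceback (most recent call last):
  File "m2.py", line 49, in <module>
    print(ring(S,(335,185,20,30),"b"),ring(T,(222,238,30,28),"b"),ring(S,(343,145,20,30),"y"),ring(T,(160,260,32,28),"y"))
          ~~~~^^^^^^^^^^^^^^^^^^^^^^^
  File "m2.py", line 48, in ring
    yy,xx=np.nonzero(m);return m.sum(),np.array([xx.mean()+x,yy.mean()+y]),(xx.min()+x,xx.max()+x,yy.min()+y,yy.max()+y)
                                                                            ~~~~~~^^
ValueError: zero-size array to reduction operation minimum which has no identity
```

View pics/f1.png

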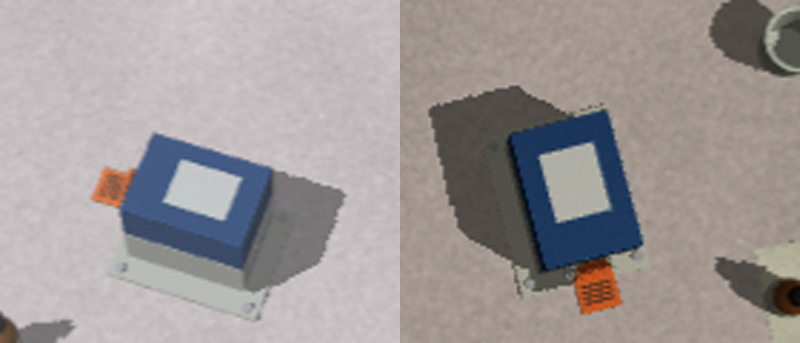

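View pics/f_scene.png

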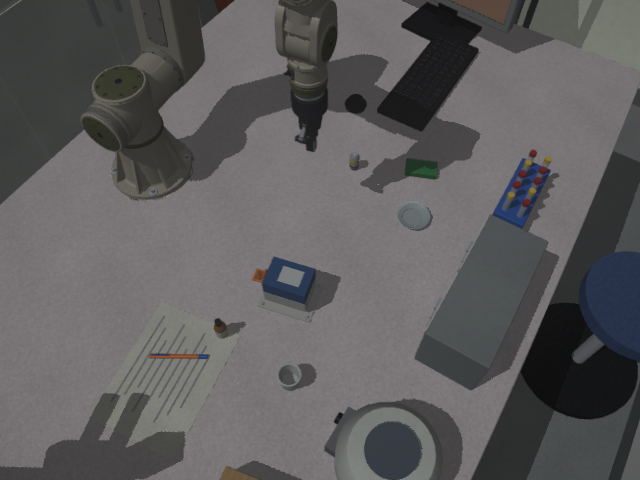

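The lid is shut and level. Its label lies at z = 97–98 mm, about 1.5 mm below the starting height, which fits the case sinking under the lens's weight. The latch pad is at rest, and the yellow objective at (354,160) and the other things are where they started. Handing in.

```bash
python3 -c "
from h import *
print(env.get_state()['clock'],env.hand_in())"
```

```text
the job is handed in; nothing more can be done
25.975 None
```

The blue-ringed objective is in the case with the lid shut, and I handed the job in at 26.0 s of the 67 s allowed.

**What I did:** I pressed the thumb latch with closed fingertips until the lid sprang open, with about 4 N on the wrist. Two crossed grips centred the objective. I then lowered it into the well with no notable side force and released it. Last, I pushed the lid over along its arc and pressed it down until it stayed shut. The highest wrist force I read was about 9.5 N.

**Last checks:**
- **Objective:** before closing, its nose was within about 1 px of the predicted fully-home position in both views.
- **Latch:** the force dropped from 8.7 to 4.9 N, as a snap would. The lid stayed shut after I let go.
- **Lid height:** it was level at 97–98 mm, about 1.5 mm lower than at the start. I put that down to the case sinking under the lens's weight.
- **Surroundings:** the yellow objective and the other things looked unmoved by eye, and the gripper was clear.

**Failed or less certain checks:**
- **Ring check:** my final script's ring check stopped with an error because the blue objective was no longer on the bench.
- **Tool tilt:** the tool drifted to about 1° of tilt by the end. On the last press the fingertip height read about 2 mm lower than the force implied.
- **Insertion view:** the arm hid most of the insertion from the cameras, so I judged seating by force and depth until I could look again afterwards.

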